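# Load a handed bracket into the reader carriage and send it under the bridge

### The job

Draw the reader's carriage fully out from under its bridge, to the right, find the one of the two mirror-image brackets that fits the pocket in the carriage, turn it to match and set it right down in the pocket with its lug up. Then push the carriage fully home under the bridge, let go, and leave the other bracket and everything else on the bench as they are.

Things in the scene. Friction and masses are not known exactly. Their poses are not given: they have to be found in the camera images.
- bracket: The bracket that fits: plain steel plate 10 mm thick, a bar 80 (x) x 32 mm (y) centred on the origin with one tab at x = 12 to 34, y = 16 to 34 mm. Lowest 3 mm set in 1.5 mm all round. Origin: underside, below the middle of the lug; z up. 160 g, more or less. Starts flat, lug up, on the bench to the right of the reader, yaw within 2.2 rad of the pocket's, small things close by.
- lug (a point): Middle of the top of bracket's lug, the part to grasp: a rib 40 (bracket x) x 12 mm (bracket y) on the middle of the bar, from 10 to 32 mm above the bracket's underside. Axes as the bracket's.
- mirror_bracket: The other bracket, the exact mirror image: same sizes and lug, but the tab on its +y side is at x = -34 to -12 mm. It does not fit the pocket; leave it alone. The two brackets may have changed places.
- reader: Fixed reader: base plate 12 mm thick, x = -205 to 140, y = -68 to 68 mm; bridge across it at x = 30 to 110 mm, posts at |y| = 53 to 67 mm, headroom up to z = 57 mm, beam top at z = 81, black head on it (x = 58 to 108 mm) to z = 111 mm. Origin: underside of the base; x along the carriage's travel into the bridge (world +y, to the robot's left, give or take 0.2 rad); z up.
- carriage (a joint): Travel of the carriage along the reader's +x in m: 0 = fully out to the right against its stop, for loading, 0.16 = fully home under the bridge against its stop. Starts between 0.07 and 0.12. Sliding friction about 3 N, no spring: it stays where it is left.
- nest (a point): Pocket floor in the aluminium carriage (112 x 90 mm), 20 mm above the bench; moves with the carriage; axes as the reader's. The pocket is 12 mm deep, with bracket's outline and 2 mm clearance all round. Seated, the bracket's origin and axes coincide with this point's and the lug passes 5 mm below the bridge. In the reader's frame: x = -90 mm + joint, y = -9 mm.
- grip (a point): Middle of the top of the carriage's black grip post, 14 x 14 mm, 50 mm tall, top 72 mm above the bench, on a low tongue 95 mm to the -x side of the pocket's origin and 9 mm to its +y (the tongue's top is 50 mm below this point). Moves with the carriage; axes parallel to the reader's.
- ring: Bystander, to be left alone: plain steel setting ring, 49 mm across, 17 mm high. Origin: centre of its underside.
- nut: Bystander, to be left alone: wheel nut, 30 mm across, 19 mm high. Origin: centre of its underside.
- stamp_1: Bystander, to be left alone: wooden-handled hand stamp standing up, 27 x 54 x 80 mm (x, y, z). Origin: centre of its underside.
- vee: Bystander, to be left alone: steel V-block, 49 x 52 x 34 mm. Origin: centre of its underside.
- cap: Bystander, to be left alone: round plastic wheel centre cap, 60 mm across, 14 mm high. Origin: centre of its underside.
- tape: Bystander, to be left alone: tape measure on edge, 35 x 85 x 64 mm. Origin: centre of its underside.
- mike: Bystander, to be left alone: micrometer lying flat, 47 x 132 x 18 mm. Origin: centre of its underside.
- can: Bystander, to be left alone: spray can standing up, 67 mm across, 205 mm high. Origin: centre of its underside.
- cup: Bystander, to be left alone: mug, 82 x 117 x 91 mm, handle at its -y. Origin: centre of its underside.
There are look-alikes about, which are no part of the job. What is shaped like the bracket but blue or purple is not meant.

How it is judged:
By the outcome, as a careful person would: the job done as asked, in the order asked, and still so for the second after the job is handed in, with the robot touching nothing.
It also fails if it takes over 67 s, if anything falls off the work surface, if the arm or the gripper's body presses on something with over 40 N, if the wrist force passes 120 N, or if a joint passes its speed limit or range.

### The arm

A 7-joint arm with a two-finger parallel gripper is mounted at the origin on a cart in front of the work surface, level with it; the furniture and walls round the work are solid. World frame = base frame: x ahead of the robot, y to its left, z up, the work surface at z = 0. Lengths are in m, angles in rad, forces in N, time in s.
With the tool pointing down it reaches from about 0.35 to 0.9 m from the base axis. Payload 19.9 kg.
Tool frame: the origin (TCP) lies at the very end of the fingers, on their centre line; the grasp point (between the pads) lies 19 mm behind it; z points along the fingers, y is the line along which they close (so a half turn about z gives the same grasp; the last joint's range is limited). The gripper opens to 85 mm and grips with 20 to 120 N. Pads are 22 mm wide; open, the fingers measure 114 mm over their backs; the gripper's body (76 mm by 85 mm) begins 54 mm behind the grasp point. The pads swing forward as they close: fully open they stand 13 mm farther back than shut.
Start: joints at [-0.042, 0.417, -0.01, 1.614, 0.005, 1.111, -0.053], TCP at [0.625, 0, 0.231] pointing down, gripper open.
Joint ranges: [-2.81, 2.81], [-0.39, 2.02], [-1.27, 1.25], [0.06, 2.57], [-1.19, 4.33], [0.19, 2], [-2.82, 2.82]. Speed limits (rad/s): [1.89, 1.89, 2.39, 2.39, 3.01, 3.01, 3.01].

### API

Orientations are given as a unit quaternion [w, x, y, z].
In Python, from bench import get_state, viewer, job gives the robot as it stands. The module is installed in compiled form; this text tells all that it offers.
- The arm moves only by the shell command python3 -m handwheel 'ROWS' [FORCE]. ROWS is JSON, one flat list of numbers, 7 for each row, row after row: the shift along the tool's x, y, z in mm, then the turn, a rotation vector about the tool's x, y, z in degrees, then the closure, from 0 (fully open) to 1 (shut). A call has exactly 10 rows; each row shifts and turns the commanded pose from where the row before left it, along the tool's axes as they then stand; what a row does not reach is not made up. A row lasts 1/8 s, in which the tool goes at most 62.5 mm and 10.7 degrees, less where a joint would pass 70% of its speed; a pose out of reach is approached as far as the arm can. A call with a gripper value outside its range is refused whole. The fingers move at their own pace and stop on an object; FORCE is the grip in N (left out, the last holds). Time passes only in rows, so rows that do not move let the fingers close, or fill a call up. It gives the time, the measured TCP pose, the force, the opening and the grip force at its end, in the units of the state.
- get_state(): the state, without advancing time (a new reading comes with each control period).
- viewer.grab_frame(name): name is "scene" or "side" or "wrist"; returns a dict with "image" (384x512x3 uint8, blue, green, red), "range_z" (384x512 float32, m along the optical axis (not along the pixel's ray), 0 where there is no reading), "fx", "fy", "cx", "cy" (pixels), "pose" (4x4, takes a point from camera to world coordinates); the wrist camera has in their place "tool_from_camera" (4x4, takes a point from camera to tool coordinates, whose origin is the TCP and whose axes are the flange's). Camera axes: x right, y up, looking along -z (the intrinsics and any distortion apply to the point x, -y, -z); pixel columns grow to the right and rows downward; lengths in m; the calibration is good to about 2 mm. A picture is of the moment at which its call begins: read the wrist's pose just before it.
- job.finish_job(): hands the job in; it is judged then, once.
The state is a dict: "clock": time; "q": joint angles; "dq": joint speeds; "joint_efforts": joint torques, N m; "tcp_pos": TCP position; "tcp_rot": TCP orientation; "wrist_force": force on the tool from outside, world axes, zero at the start; "wrist_torque": the same for the moment, N m; "finger_gap": finger opening in m; "finger_force": force on a finger pad.
Only numpy, scipy, OpenCV 4.12 (cv2) and the standard library are available. Lean on these libraries where they do the work, as an engineer would, in place of code of your own. Each camera call takes 0.05 s, during which the arm holds its last target. There are 200 camera calls.

## Working session

There is one attempt and no reset: what is moved stays moved. The work goes in short steps, Python scripts to look and compute and a shell command to move; the robot and the scene stay as the last step left them, time stands still between calls to the robot, and variables do not carry over. Pictures are saved under pics/ and viewed, at most 10 in all, crops included, and the job is handed in when it is done.

```bash
mkdir -p pics; cat > h.py <<'E'
import numpy as np, cv2
from bench import get_state, viewer, job
from scipy.spatial.transform import Rotation as R
def T():
    s=get_state(); q=s["tcp_rot"]; M=np.eye(4); M[:3,:3]=R.from_quat([q[1],q[2],q[3],q[0]]).as_matrix(); M[:3,3]=s["tcp_pos"]; return M
def grab(n):
    t=T(); f=viewer.grab_frame(n)
    P=f["pose"] if n!="wrist" else t@f["tool_from_camera"]
    f["P"]=np.array(P); return f
def cloud(f):
    z=f["range_z"]; v,u=np.mgrid[:384,:512]
    p=np.stack([(u-f["cx"])/f["fx"]*z,-(v-f["cy"])/f["fy"]*z,-z],-1)
    return p@f["P"][:3,:3].T+f["P"][:3,3]
def ray(f,u,v,h):
    d=f["P"][:3,:3]@np.array([(u-f["cx"])/f["fx"],-(v-f["cy"])/f["fy"],-1]); o=f["P"][:3,3]
    return o+d*(h-o[2])/d[2]
E
python3 - <<'E'
from h import *
s=get_state(); print(s)
for n in ["scene","side","wrist"]:
    f=grab(n); print(n,[k for k in f], f["P"].round(3).tolist(), f["fx"],f["cx"]); cv2.imwrite(f"pics/{n}0.png",f["image"])
    if "tool_from_camera" in f: print(f["tool_from_camera"])
a=np.hstack([cv2.imread(f"pics/{n}0.png") for n in ["scene","side"]])
E
```

```text
{'clock': 0.0, 'q': array([-0.04150698,  0.41801546, -0.01030157,  1.61417972,  0.00469036,
        1.11069401, -0.0530391 ]), 'dq': array([-0.00070625,  0.00028315,  0.00086983, -0.00110292, -0.0016421 ,
        0.00026836,  0.00341315]), 'joint_efforts': array([ 3.43503270e-04, -8.64444852e+01,  6.79280274e-01, -4.34903777e+01,
        1.92400004e-02,  7.37222959e-03,  1.31192037e-04]), 'tcp_pos': array([ 6.24647728e-01, -4.72630839e-06,  2.30632050e-01]), 'tcp_rot': array([-4.18690645e-04,  7.07117047e-01,  7.07096229e-01, -4.79166485e-04]), 'wrist_force': array([-0.05088926, -0.05652571, -0.3954682 ]), 'wrist_torque': array([0.00462819, 0.03882449, 0.03714611]), 'finger_force': 0.0, 'finger_gap': 0.08585606008411474}
scene ['image', 'range_z', 'fx', 'fy', 'cx', 'cy', 'pose', 'P'] [[0.737, 0.374, -0.563, -0.11], [-0.676, 0.384, -0.629, -0.715], [-0.019, 0.844, 0.536, 0.618], [0.0, 0.0, 0.0, 1.0]] 369.90404756129954 256.7184726464066
side ['image', 'range_z', 'fx', 'fy', 'cx', 'cy', 'pose', 'P'] [[-0.904, 0.217, -0.368, 0.092], [-0.427, -0.445, 0.787, 0.779], [0.007, 0.869, 0.495, 0.612], [0.0, 0.0, 0.0, 1.0]] 348.07209656254037 255.89434661812763
wrist ['image', 'range_z', 'fx', 'fy', 'cx', 'cy', 'tool_from_camera', 'P'] [[1.0, -0.001, 0.001, 0.625], [0.001, 0.961, 0.277, 0.069], [-0.001, -0.277, 0.961, 0.373], [0.0, 0.0, 0.0, 1.0]] 314.64531757006534 252.69299782129053
[[ 5.46923343e-04  9.61031215e-01  2.76439334e-01  6.91759747e-02]
 [ 9.99999788e-01 -6.23004527e-04  1.87395800e-04  1.38252736e-04]
 [ 3.52316169e-04  2.76439173e-01 -9.61031352e-01 -1.42273048e-01]
 [ 0.00000000e+00  0.00000000e+00  0.00000000e+00  1.00000000e+00]]
```

View pics/scene0.png

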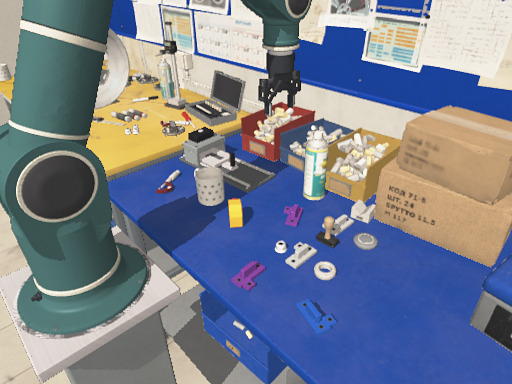

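View pics/side0.png

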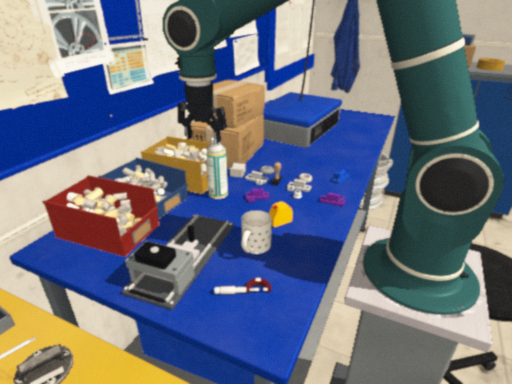

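Scene: reader bridge at about (205,145), black grip (233,158), grey brackets at about (300,255) and (343,222), cup (210,187), can (315,165), tape (236,212). Side: bridge (160,265), grip (193,230).

```bash
python3 - <<'E'
from h import *
f=grab("scene"); c=cloud(f)
for n,(u,v) in dict(brA=(300,252),brB=(343,224),grip=(233,155),bridge=(205,140),cup=(210,180),can=(315,165),tape=(236,205),stamp=(327,230),nut=(281,246),ring=(324,262),cap=(365,241),vee=(362,208),purple=(293,215)).items(): print(n,(u,v),c[v,u].round(3))
g=grab("side"); d=cloud(g)
for n,(u,v) in dict(grip=(193,224),bridge=(160,262)).items(): print(n,d[v,u].round(3))
# top-down rectified map
M=np.zeros((600,700,3),np.uint8)
for fr,cc in((f,c),(g,d)):
    m=(fr["range_z"]>0)&(cc[...,2]<.3)&(cc[...,2]>-.02)
    X=cc[m]; r=((0.95-X[:,0])*1000).astype(int)*1; k=((.45-X[:,1])*700).astype(int)
    ok=(r>=0)&(r<600)&(k>=0)&(k<700); M[r[ok],k[ok]]=fr["image"][m][ok]
s=f["image"][185:290,220:400]; cv2.imwrite("pics/crop.png",cv2.resize(s,None,fx=4,fy=4,interpolation=cv2.INTER_CUBIC))
E
```

```text
brA (300, 252) [ 0.403 -0.289  0.029]
brB (343, 224) [ 0.587 -0.28   0.009]
grip (233, 155) [0.568 0.158 0.066]
bridge (205, 140) [0.556 0.296 0.079]
cup (210, 180) [0.394 0.046 0.088]
can (315, 165) [ 0.629 -0.139  0.119]
tape (236, 205) [ 0.392 -0.069  0.06 ]
stamp (327, 230) [ 0.496 -0.294  0.047]
nut (281, 246) [ 0.395 -0.235  0.019]
ring (324, 262) [ 0.43  -0.341  0.015]
cap (365, 241) [ 0.564 -0.363  0.014]
vee (362, 208) [ 0.67  -0.281  0.022]
purple (293, 215) [ 0.507 -0.171  0.022]
grip [0.62  0.089 0.014]
bridge [0.524 0.342 0.103]
```

View pics/crop.png

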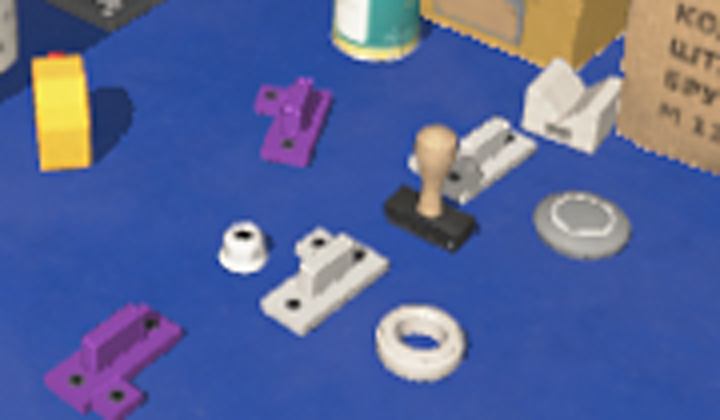

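Bar A, at crop (325,280), has its tab at (318,240). Seen from above, that puts it on the +x half, so A should be the bracket that fits. B's tab at (418,160) looks mirrored. I'll go over the grip and confirm A's handedness close up later.

```bash
python3 -m handwheel '[40,-20,0,0,0,0,0, 40,-20,0,0,0,0,0, 30,-15,0,0,0,0,0, 0,0,0,0,0,0,0, 0,0,0,0,0,0,0, 0,0,0,0,0,0,0, 0,0,0,0,0,0,0, 0,0,0,0,0,0,0, 0,0,0,0,0,0,0, 0,0,0,0,0,0,0]'
python3 - <<'E'
from h import *
f=grab("wrist"); c=cloud(f); np.savez("w1.npz",c=c,img=f["image"]); 
cv2.imwrite("pics/w1.png",f["image"])
E
```

```text
clock: 1.5
tcp_pos: [0.57, 0.11, 0.2312]
tcp_rot: [-0.0, 0.707, 0.707, -0.0]
wrist_force: [0.1, 0.3, 0.6]
finger_gap: 0.0851
finger_force: 0.0
```

View pics/w1.png

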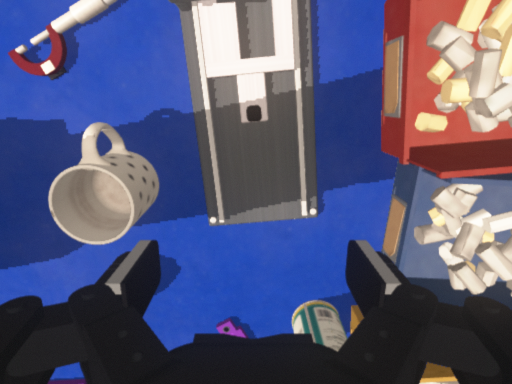

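Grip top at (254,113). The base plate's near end runs from (210,224) to (316,215), its rails lean slightly left going up, and the carriage is above.

```bash
python3 - <<'E'
from h import *
f=grab("wrist"); g=cv2.cvtColor(f["image"],cv2.COLOR_BGR2GRAY).astype(int)
m=(f["image"].max(2)<40)[95:130,235:275]; v,u=np.nonzero(m); print("grip px",u.mean()+235,v.mean()+95,len(u),u.min()+235,u.max()+235,v.min()+95,v.max()+95)
G=ray(f,u.mean()+235,v.mean()+95,.072); print("grip",G.round(4))
# base plate edges: not-blue along rows -> points
L=[];Rr=[]
hsv=cv2.cvtColor(f["image"],cv2.COLOR_BGR2HSV)
blue=(hsv[...,0]>105)&(hsv[...,0]<130)&(hsv[...,1]>140)
for r in range(60,200,5):
    row=np.nonzero(~blue[r,150:360])[0]+150
    # run containing 255
    l=255
    while not blue[r,l]: l-=1
    q=255
    while not blue[r,q] and q<380: q+=1
    L.append(ray(f,l+.5,r,.012)[:2]); Rr.append(ray(f,q-.5,r,.012)[:2])
for n,X in(("L",L),("R",Rr)):
    X=np.array(X); 
    for _ in range(3):
        p=np.polyfit(X[:,1],X[:,0],1); e=X[:,0]-np.polyval(p,X[:,1]); X=X[abs(e)<max(.0015,1.5*e.std())]
    print(n,"yaw off +y (x slope)",p,len(X),e.std())
for uv in((210,224),(316,215)): print(ray(f,*uv,.012).round(4))
E
```

```text
<stdin>:3: RuntimeWarning: Mean of empty slice.
  ret = ret.dtype.type(ret / rcount)
Traceback (most recent call last):
ValueError: zero-size array to reduction operation minimum which has no identity
```

```bash
python3 - <<'E'
from h import *
f=grab("wrist"); im=f["image"]; c=cloud(f)
a=im[95:130,235:275].max(2); print(im[113,244:266].max(1)); print("min",a.min())
m=(c[95:130,235:275,2]>.06); v,u=np.nonzero(m)
m2=im[95:130,235:275].max(2)<a.min()+22; v2,u2=np.nonzero(m2)
for v,u in((v,u),(v2,u2)):
    if len(u): U,V=np.median(u)+235,np.median(v)+95; print("grip px",U,V,len(u),(u.min()+u.max())/2+235,(v.min()+v.max())/2+95,ray(f,U,V,.072).round(4))
hsv=cv2.cvtColor(im,cv2.COLOR_BGR2HSV)
blue=(hsv[...,0]>105)&(hsv[...,0]<130)&(hsv[...,1]>140)
L=[];Rr=[]
for r in range(60,200,5):
    l=255
    while not blue[r,l] and l>120: l-=1
    q=255
    while not blue[r,q] and q<380: q+=1
    L.append(ray(f,l+.5,r,.012)[:2]); Rr.append(ray(f,q-.5,r,.012)[:2])
for n,X in(("L",L),("R",Rr)):
    X=np.array(X)
    for _ in range(3):
        p=np.polyfit(X[:,1],X[:,0],1); e=X[:,0]-np.polyval(p,X[:,1]); X=X[abs(e)<max(.0015,1.5*e.std())]
    print(n,p,len(X),e.std())
for uv in((210,224),(316,215)): print(ray(f,*uv,.012).round(4))
E
```

```text
[195 188 128  69  52  54  53  55  55  55  54  53  52  53  52  50  65 136
 183 193 195 195]
min 45
grip px 253.0 113.0 214 250.5 115.0 [0.5703 0.166  0.072 ]
grip px 254.0 113.0 177 253.5 113.0 [0.5712 0.166  0.072 ]
L [-0.09330332  0.51800113] 28 0.00032791344774770343
R [-0.08638794  0.65332596] 28 0.0003631996096986968
[0.5173 0.0299 0.012 ]
[0.6476 0.0418 0.012 ]
```

```bash
python3 -m handwheel '[0,0,0,0,0,-5.1,0, 30,3,0,0,0,0,0.3, 25.7,3,20,0,0,0,0.5, 0,0,45,0,0,0,0.5, 0,0,45,0,0,0,0.5, 0,0,45,0,0,0,0.5, 0,0,30,0,0,0,0.5, 0,0,10,0,0,0,0.5, 0,0,0,0,0,0,1, 0,0,0,0,0,0,1]' 60; python3 -m handwheel '[0,0,0,0,0,0,1, 0,0,0,0,0,0,1, 0,0,0,0,0,0,1, -15,0,0,0,0,0,1, -25,0,0,0,0,0,1, -25,0,0,0,0,0,1, -25,0,0,0,0,0,1, -12,0,0,0,0,0,1, 0,0,0,0,0,0,1, 0,0,0,0,0,0,1]'
```

```text
clock: 2.9
tcp_pos: [0.571, 0.1662, 0.0376]
tcp_rot: [-0.0, 0.675, 0.738, 0.0]
wrist_force: [-3.6, -0.4, -1.3]
finger_gap: 0.0133
finger_force: 58.3
clock: 4.15
tcp_pos: [0.5802, 0.0637, 0.0375]
tcp_rot: [0.0, 0.675, 0.738, -0.0]
wrist_force: [-5.8, -2.7, 5.8]
finger_gap: 0.013
finger_force: 59.5
```

```bash
python3 -m handwheel '[-4,0,0,0,0,0,1, -3,0,0,0,0,0,1, -2,0,0,0,0,0,1, -1.5,0,0,0,0,0,1, 0,0,0,0,0,0,1, 0,0,0,0,0,0,1, 0,0,0,0,0,0,1, 0,0,0,0,0,0,1, 0,0,0,0,0,0,1, 0,0,0,0,0,0,1]'
```

```text
clock: 5.4
tcp_pos: [0.5811, 0.0543, 0.0375]
tcp_rot: [0.0, 0.675, 0.738, 0.0]
wrist_force: [-5.8, 0.3, 4.6]
finger_gap: 0.0132
finger_force: 59.4
```

```bash
python3 -m handwheel '[-1.5,0,0,0,0,0,1, -1.5,0,0,0,0,0,1, -1.5,0,0,0,0,0,1, 0,0,0,0,0,0,1, 0,0,0,0,0,0,1, 0,0,0,0,0,0,1, 0,0,0,0,0,0,1, 0,0,0,0,0,0,1, 0,0,0,0,0,0,1, 0,0,0,0,0,0,1]'
```

```text
clock: 6.65
tcp_pos: [0.5812, 0.0527, 0.0375]
tcp_rot: [-0.001, 0.674, 0.739, 0.001]
wrist_force: [-7.3, 15.5, 3.5]
finger_gap: 0.0131
finger_force: 59.3
```

```bash
python3 -m handwheel '[3,0,0,0,0,0,1, 0,0,0,0,0,0,0.4, 0,0,0,0,0,0,0.4, 0,0,0,0,0,0,0.4, 0,0,-20,0,0,0,0.4, 0,0,-40,0,0,0,0.4, 0,0,-45,0,0,0,0.4, 0,0,-45,0,0,0,0.4, 0,0,-30,0,0,0,0.4, 0,0,0,0,0,0,0]'
python3 - <<'E'
from h import *
f=grab("wrist"); c=cloud(f); print(T().round(4)); np.savez("w2.npz",c=c,img=f["image"],P=f["P"],k=[f["fx"],f["fy"],f["cx"],f["cy"]]); 
cv2.imwrite("pics/w2.png",f["image"])
E
```

```text
clock: 7.9
tcp_pos: [0.5822, 0.0526, 0.2201]
tcp_rot: [0.002, 0.675, 0.738, 0.002]
wrist_force: [0.3, -0.8, -0.3]
finger_gap: 0.0676
finger_force: 0.0
[[-8.890e-02  9.960e-01  2.600e-03  5.815e-01]
 [ 9.960e-01  8.890e-02  3.000e-04  5.250e-02]
 [ 0.000e+00  2.600e-03 -1.000e+00  2.183e-01]
 [ 0.000e+00  0.000e+00  0.000e+00  1.000e+00]]
```

View pics/w2.png

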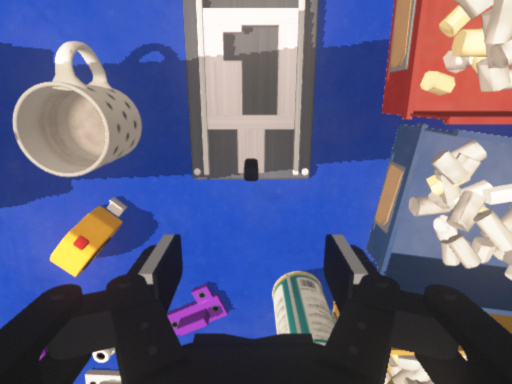

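Pocket: bar from about (243,25) to (278,115), tab to the left at (224,32-60), i.e. at +x/+y as specified. Measuring it and moving to the bracket.

```bash
python3 - <<'E'
from h import *
z=np.load("w2.npz"); im=z["img"]; fx,fy,cx,cy=z["k"]; f=dict(P=z["P"],fx=fx,fy=fy,cx=cx,cy=cy)
g=cv2.cvtColor(im,cv2.COLOR_BGR2GRAY)[15:125,205:300]
t,b=cv2.threshold(g,0,255,cv2.THRESH_BINARY_INV|cv2.THRESH_OTSU); print(t)
n,lab,st,ce=cv2.connectedComponentsWithStats(b[:, :])
k=lab[65,57]; print("comp",st[k])
for r in range(5,105,8): 
    q=np.nonzero(lab[r]==k)[0]; print(r+15,(q.min()+205,q.max()+205) if len(q) else None)
m=(lab==k)
pts=lambda uv:np.array([ray(f,u+205,v+15,.032)[:2] for u,v in uv])
O=np.array([.5642,.24]);a=.0895; ex=np.array([-np.sin(a),np.cos(a)]); ey=np.array([-np.cos(a),-np.sin(a)])
cn,_=cv2.findContours(m.astype(np.uint8),cv2.RETR_EXTERNAL,cv2.CHAIN_APPROX_NONE); c=max(cn,key=cv2.contourArea)[:,0]
X=pts(c); L=np.c_[(X-O)@ex,(X-O)@ey]; x,y=L.T
print("x range",x.min(),x.max(),"y",y.min(),y.max())
for nm,s,ax in(("right",(y<y.min()+.006)&(x>x.min()+.01)&(x<x.max()-.01),1),("leftbar",(x<x.min()+.04)&(x>x.min()+.01)&(y>-.009),1),("bottom",(x<x.min()+.006),0),("top",(x>x.max()-.006),0)):
    q=L[s]; p=np.polyfit(q[:,1-ax],q[:,ax],1); print(nm,len(q),np.median(q[:,ax]).round(4),"slope",p[0].round(3))
E
python3 -m handwheel '[-44,-23,0,0,0,0,0, -44,-23,0,0,0,0,0, -44,-23,0,0,0,0,0, -44,-23,0,0,0,0,0, -44,-23,0,0,0,0,0, -44,-23,0,0,0,0,0, -44,-23,0,0,0,0,0, -44,-23,0,0,0,0,0, -40,-22,0,0,0,0,0, 0,0,0,0,0,0,0]'
python3 - <<'E'
from h import *
for i in range(3): f=grab("wrist")
c=cloud(f); print(T().round(4)); np.savez("w3.npz",c=c,img=f["image"],P=f["P"],k=[f["fx"],f["fy"],f["cx"],f["cy"]]); 
cv2.imwrite("pics/w3.png",f["image"])
E
```

```text
161.0
comp [  18   11   56   89 3722]
20 None
28 (np.int64(242), np.int64(277))
36 (np.int64(223), np.int64(277))
44 (np.int64(224), np.int64(277))
52 (np.int64(224), np.int64(278))
60 (np.int64(224), np.int64(277))
68 (np.int64(242), np.int64(277))
76 (np.int64(242), np.int64(277))
84 (np.int64(242), np.int64(277))
92 (np.int64(242), np.int64(277))
100 (np.int64(242), np.int64(277))
108 (np.int64(242), np.int64(277))
116 None
x range -0.13452534294534504 -0.05299148425179673 y -0.026949889184673028 0.026881329745576225
right 67 -0.0262 slope 0.021
leftbar 31 0.0086 slope -0.009
bottom 47 -0.1345 slope -0.002
top 48 -0.053 slope -0.001
clock: 9.2
tcp_pos: [0.4084, -0.3591, 0.2159]
tcp_rot: [-0.0, 0.677, 0.736, -0.001]
wrist_force: [0.0, -0.2, 0.6]
finger_gap: 0.0855
finger_force: 0.0
[[-8.970e-02  9.960e-01 -5.000e-04  4.110e-01]
 [ 9.960e-01  8.970e-02  8.000e-04 -3.554e-01]
 [ 8.000e-04 -5.000e-04 -1.000e+00  2.160e-01]
 [ 0.000e+00  0.000e+00  0.000e+00  1.000e+00]]
```

View pics/w3.png

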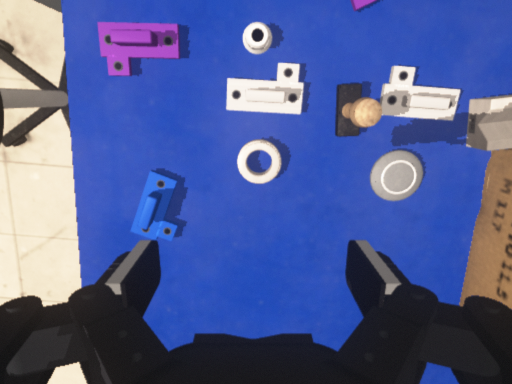

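A at (265,95) has its tab up-right, at (288,72), so it is the right-handed bracket that fits. B at (420,100) has its tab up-left, so it is the mirror one. The nut at (257,38) and the ring at (259,161) stand close to A.

```bash
python3 - <<'E'
from h import *
z=np.load("w3.npz"); im=z["img"]; fx,fy,cx,cy=z["k"]; f=dict(P=z["P"],fx=fx,fy=fy,cx=cx,cy=cy)
h=cv2.cvtColor(im,cv2.COLOR_BGR2HSV); m=((h[...,1]<110)&(h[...,2]>60)).astype(np.uint8)[55:125,215:315]
n,lab,st,ce=cv2.connectedComponentsWithStats(m); k=lab[40,50]; print(st[k])
cn,_=cv2.findContours((lab==k).astype(np.uint8),cv2.RETR_EXTERNAL,cv2.CHAIN_APPROX_NONE); c=max(cn,key=cv2.contourArea)[:,0]
X=np.array([ray(f,u+215,v+55,.010)[:2] for u,v in c])
tx=f["P"][:2,0]; 
# bottom edge fit (lower y side) for yaw
b=c+[215,55]; bot=(b[:,1]>b[:,1].max()-5)&(b[:,0]>b[:,0].min()+6)&(b[:,0]<b[:,0].max()-6)
p=np.polyfit(X[bot,0],X[bot,1],1); yaw=np.arctan(p[0]); print("yaw",yaw,np.degrees(yaw),bot.sum())
e1=np.array([np.cos(yaw),np.sin(yaw)]);e2=np.array([-e1[1],e1[0]])
A=X@e1;B=X@e2
px=.00115
yb=np.median(B[bot]); 
tp=(A<A.min()+.045)&(A>A.min()+.008)&(B>yb+.015); yt=np.median(B[tp])
l=np.median(A[(A<A.min()+.004)]); r=np.median(A[A>A.max()-.004])
print("len",r-l,"wid",yt-yb,"tab top",B.max()-yb)
C=e1*(l+r)/2+e2*(yb+yt)/2; print("centre",C.round(4))
t=T(); d=np.r_[C,0]-np.r_[t[:2,3],0]; print("tcp",t[:3,3].round(4),"tool yaw",np.degrees(np.arctan2(t[1,0],t[0,0])),"tool dx,dy now",(t[:3,:3].T@d*1000).round(1), "lug cloud", )
c3=z["c"][85:105,245:285].reshape(-1,3); c3=c3[c3[:,2]>.024]; print(len(c3),c3.mean(0), c3.min(0),c3.max(0))
print(get_state()["q"].round(2))
E
```

```text
[  11    7   79   53 2949]
yaw 0.02967623939730024 1.7003232692851618 65
len 0.08035405877141066 wid 0.032640034455954536 tab top 0.05116146982131281
centre [ 0.4163 -0.2834]
tcp [ 0.411  -0.3554  0.216 ] tool yaw 95.14504519565128 tool dx,dy now [71.2 11.7  0.1] lug cloud
496 [ 0.41574146 -0.28316367  0.03270796] [ 0.39589116 -0.28947512  0.02824595] [ 0.43564272 -0.27676244  0.35822763]
[ 0.54  0.29  0.14  1.84 -0.05  1.02  0.79]
```

```bash
python3 -m handwheel '[36,6,0,0,0,0,0.6, 35,5.5,0,0,0,0,0.6, 0,0,12,0,0,10.4,0.6, 0,0,12,0,0,10.4,0.6, 0,0,12,0,0,10.4,0.6, 0,0,12,0,0,10.4,0.6, 0,0,12,0,0,10.4,0.6, 0,0,12,0,0,10.4,0.6, 0,0,12,0,0,10.4,0.6, 0,0,12,0,0,10.4,0.6]' 60
python3 -m handwheel '[0,0,0,0,0,10.2,0.6, 0,0,0,0,0,0,0.6, 0,0,0,0,0,0,0.6, 0,0,0,0,0,0,0.6, 0,0,0,0,0,0,0.6, 0,0,0,0,0,0,0.6, 0,0,0,0,0,0,0.6, 0,0,0,0,0,0,0.6, 0,0,0,0,0,0,0.6, 0,0,0,0,0,0,0.6]'
python3 - <<'E'
from h import *
t=T(); print(t.round(4)); C=np.r_[.416,-.2833,.0135]; print((t[:3,:3].T@(C-t[:3,3])*1000).round(1), np.degrees(np.arctan2(t[1,0],t[0,0])), get_state()["q"].round(2),get_state()["finger_gap"])
E
```

```text
clock: 10.6
tcp_pos: [0.4164, -0.2832, 0.1199]
tcp_rot: [-0.0, 0.995, 0.102, -0.0]
wrist_force: [0.6, 0.0, -0.3]
finger_gap: 0.0343
finger_force: 0.0
clock: 11.85
tcp_pos: [0.4159, -0.2845, 0.1203]
tcp_rot: [0.0, 1.0, 0.015, -0.0]
wrist_force: [0.0, -0.8, -0.2]
finger_gap: 0.0342
finger_force: 0.0
[[ 9.996e-01  2.970e-02 -1.000e-04  4.159e-01]
 [ 2.970e-02 -9.996e-01 -0.000e+00 -2.845e-01]
 [-1.000e-04  0.000e+00 -1.000e+00  1.203e-01]
 [ 0.000e+00  0.000e+00  0.000e+00  1.000e+00]]
[ 1.000e-01 -1.200e+00  1.068e+02] 1.7015318208387116 [ 0.23  0.37  0.36  2.02 -0.18  0.79 -0.84] 0.03424381268771108
```

```bash
python3 -m handwheel '[0,-1.2,20,0,0,0,0.6, 0,0,30,0,0,0,0.6, 0,0,30,0,0,0,0.6, 0,0,20,0,0,0,0.6, 0,0,6.5,0,0,0,0.6, 0,0,0,0,0,0,1, 0,0,0,0,0,0,1, 0,0,0,0,0,0,1, 0,0,0,0,0,0,1, 0,0,0,0,0,0,1]' 70
```

```text
clock: 13.1
tcp_pos: [0.4163, -0.2835, 0.0144]
tcp_rot: [0.0, 1.0, 0.015, 0.0]
wrist_force: [-0.4, 0.4, 7.9]
finger_gap: 0.0102
finger_force: 69.4
```

```bash
python3 -m handwheel '[0,0,-10,0,0,0,1, 0,0,-40,0,0,0,1, 0,0,-50,0,0,0,1, 0,0,-50,0,0,0,1, 0,0,-20,0,0,-10.4,1, 0,0,0,0,0,-10.4,1, 0,0,0,0,0,-10.4,1, 0,0,0,0,0,-10.4,1, 0,0,0,0,0,-10.4,1, 0,0,0,0,0,-10.4,1]'
python3 -m handwheel '[0,0,0,0,0,-10.4,1, 0,0,0,0,0,-10.4,1, 0,0,0,0,0,-10.2,1, 54,8,0,0,0,0,1, 54,8,0,0,0,0,1, 54,8,0,0,0,0,1, 54,8,0,0,0,0,1, 50,8,0,0,0,0,1, 0,0,0,0,0,0,1, 0,0,0,0,0,0,1]'
python3 - <<'E'
from h import *
t=T(); C=np.r_[.5815,.1478,.034]; print(t[:3,3].round(4),(t[:3,:3].T@(C-t[:3,3])*1000).round(1), np.degrees(np.arctan2(t[1,0],t[0,0])), get_state()["q"].round(2))
f=grab("wrist"); np.savez("w4.npz",c=cloud(f),img=f["image"],P=f["P"],k=[f["fx"],f["fy"],f["cx"],f["cy"]]); cv2.imwrite("pics/w4.png",f["image"])
E
```

```text
clock: 14.35
tcp_pos: [0.4157, -0.2834, 0.1844]
tcp_rot: [0.0, 0.846, 0.533, -0.0]
wrist_force: [-0.2, 0.0, -1.4]
finger_gap: 0.0104
finger_force: 68.7
clock: 15.6
tcp_pos: [0.432, -0.0153, 0.1842]
tcp_rot: [0.0, 0.675, 0.738, -0.0]
wrist_force: [-1.1, 0.2, -0.7]
finger_gap: 0.0102
finger_force: 68.7
[ 0.432  -0.0153  0.1842] [149.2 163.4 150.1] 95.10059578707839 [ 0.03  0.13 -0.07  2.12  0.01  0.89  0.04]
```

View pics/w4.png

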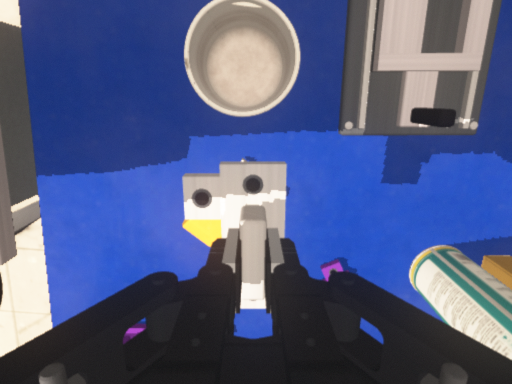

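Bracket held with the tab to the left and up: bar end edge at v≈162, right edge u≈286, tab left edge u≈184. Checking its offset in the grip.

```bash
python3 - <<'E'
from h import *
z=np.load("w4.npz"); im=z["img"]; fx,fy,cx,cy=z["k"]; P=z["P"]; f=dict(P=P,fx=fx,fy=fy,cx=cx,cy=cy)
# tool pose at that picture
t=T(); h=cv2.cvtColor(im,cv2.COLOR_BGR2HSV); m=(h[...,1]<110)&(h[...,2]>75)
zt=t[2,3]-.0144+.010+.0004
tool=lambda u,v:(t[:3,:3].T@(ray(f,u,v,zt)-t[:3,3])*1000)[:2]
def fit(nm,pts,ax):
    q=np.array([tool(*p) for p in pts]); p=np.polyfit(q[:,1-ax],q[:,ax],1); r=q[:,ax]-np.polyval(p,q[:,1-ax]); q=q[abs(r)<1]; p=np.polyfit(q[:,1-ax],q[:,ax],1)
    print(nm,len(q),"mid",np.median(q[:,ax]).round(2),"slope",p[0].round(4))
right=[(np.nonzero(m[r,255:330]==0)[0].min()+255-.5 if (m[r,270]) else None,r) for r in range(168,230,3)]
right=[p for p in right if p[0]]
print(right[::5])
fit("right y(+16)",right,1)
top=[(u,155+np.nonzero(m[155:175,u])[0].min()-.5) for u in list(range(225,238,2))+list(range(262,283,2))]
fit("top x(+40)",top,0)
tl=[(184-6+np.nonzero(m[r,178:200])[0].min()-.5,r) for r in range(180,215,3)]
fit("tab y(-34)",tl,1)
tt=[(u,168+np.nonzero(m[168:185,u])[0].min()-.5) for u in range(187,216,2)]
fit("tabtop x(34)",tt,0)
E
```

```text
[(np.float64(286.5), 168), (np.float64(254.5), 183), (np.float64(285.5), 198), (np.float64(285.5), 213), (np.float64(284.5), 228)]
right y(+16) 5 mid 16.03 slope 0.063
top x(+40) 18 mid 41.41 slope 0.0016
tab y(-34) 12 mid -34.15 slope 0.0078
tabtop x(34) 15 mid 35.55 slope 0.0017
```

```bash
python3 -m handwheel '[0,50,0,0,0,0,1, 15,50,0,0,0,0,1, 35,40,0,0,0,0,1, 45,23.3,0,0,0,0,1, 40,0,0,0,0,0,1, 12,0,20,0,0,0,1, 0,0,40,0,0,0,1, 0,0,34,0,0,0,1, 0,0,0,0,0,0,1, 0,0,0,0,0,0,1]'
python3 - <<'E'
from h import *
f=grab("wrist"); t=T(); np.savez("w5.npz",t=t,c=cloud(f),img=f["image"],P=f["P"],k=[f["fx"],f["fy"],f["cx"],f["cy"]]); cv2.imwrite("pics/w5.png",f["image"])
C=np.r_[.5813,.1475,.034]; print((t[:3,:3].T@(C-t[:3,3])*1000).round(1), np.degrees(np.arctan2(t[1,0],t[0,0])))
E
```

```text
clock: 16.9
tcp_pos: [0.5824, 0.1453, 0.0909]
tcp_rot: [0.0, 0.675, 0.737, 0.0]
wrist_force: [1.2, 0.1, -0.8]
finger_gap: 0.0102
finger_force: 68.7
[ 2.  -1.2 57.2] 95.04919696499128
```

View pics/w5.png

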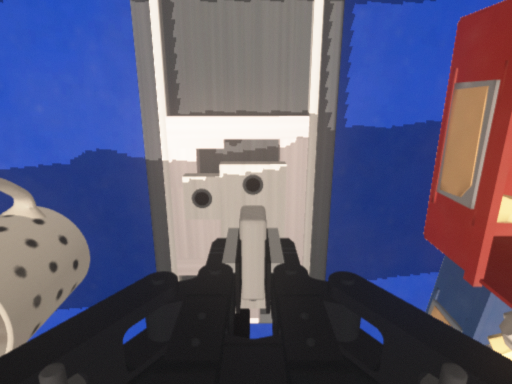

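Pocket rim shows ahead of the bracket: end edge v≈139 (u 224–279), tab part left edge u≈196, top v≈148.

```bash
python3 - <<'E'
from h import *
z=np.load("w5.npz"); im=z["img"]; fx,fy,cx,cy=z["k"]; t=z["t"]; f=dict(P=z["P"],fx=fx,fy=fy,cx=cx,cy=cy)
g=cv2.cvtColor(im,cv2.COLOR_BGR2GRAY).astype(float)
tool=lambda u,v:(t[:3,:3].T@(ray(f,u,v,.032)-t[:3,3])*1000)[:2]
def vedge(us,v0,v1): # bright->dark going down
    return [(u,v0+np.argmin(np.diff(g[v0:v1,u]))+.5) for u in us]
def hedge(vs,u0,u1,s): return [(u0+np.argmax(s*np.diff(g[v,u0:u1]))+.5,v) for v in vs]
for nm,p,ax in(("end x(42)",vedge(range(228,276,3),128,150),0),("tabtop x(36)",vedge(range(200,220,2),140,160),0),("tab left y(-36)",hedge(range(153,170,2),185,206,-1),1),("bar right y(18)",hedge(range(143,160,2),268,292,1),1)):
    q=np.array([tool(*a) for a in p]); print(nm,np.median(q[:,ax]).round(2),q[:,ax].std().round(2),"slope",np.polyfit(q[:,1-ax],q[:,ax],1)[0].round(3),p[0],p[-1])
E
```

```text
end x(42) 44.3 0.0 slope 0.0 (228, np.float64(138.5)) (273, np.float64(138.5))
tabtop x(36) 37.91 0.0 slope 0.0 (200, np.float64(148.5)) (218, np.float64(148.5))
tab left y(-36) -36.72 0.17 slope 0.049 (np.float64(196.5), 153) (np.float64(196.5), 169)
bar right y(18) 16.96 0.08 slope -0.024 (np.float64(279.5), 143) (np.float64(279.5), 159)
```

```bash
python3 -m handwheel '[0.6,-0.9,15,0,0,0,1, 0,0,15,0,0,0,1, 0,0,8,0,0,0,1, 0,0,5,0,0,0,1, 0,0,3,0,0,0,1, 0,0,3,0,0,0,1, 0,0,2,0,0,0,1, 0,0,2,0,0,0,1, 0,0,0,0,0,0,1, 0,0,0,0,0,0,1]'
```

```text
clock: 18.2
tcp_pos: [0.5808, 0.1466, 0.0368]
tcp_rot: [0.0, 0.675, 0.738, -0.0]
wrist_force: [0.0, -0.3, -1.3]
finger_gap: 0.0105
finger_force: 68.7
```

```bash
python3 -m handwheel '[0,0,1,0,0,0,1, 0,0,1,0,0,0,1, 0,0,0.5,0,0,0,1, 0,0,0,0,0,0,1, 0,0,0,0,0,0,1, 0,0,0,0,0,0,1, 0,0,0,0,0,0,1, 0,0,0,0,0,0,1, 0,0,0,0,0,0,1, 0,0,0,0,0,0,1]'
```

```text
clock: 19.45
tcp_pos: [0.5807, 0.1466, 0.0345]
tcp_rot: [0.0, 0.675, 0.738, -0.0]
wrist_force: [-1.5, -1.6, 6.1]
finger_gap: 0.0109
finger_force: 69.7
```

```bash
python3 -m handwheel '[0,0,0,0,0,0,0.7, 0,0,0,0,0,0,0.7, 0,0,0,0,0,0,0.7, 0,0,-5,0,0,0,0.6, 0,0,-30,0,0,0,0.5, 0,0,-45,0,0,0,0.5, 0,0,-45,0,0,0,0.5, -47,-4,-30,0,0,0,0.5, -47,-4.5,0,0,0,0,0.5, 0,0,0,0,0,0,0.5]'
python3 - <<'E'
from h import *
for i in range(3): f=grab("wrist")
t=T(); c=cloud(f); print(t[:3,3].round(4)); s=c[...,2]
im=f["image"]; cv2.imwrite("pics/w6.png",cv2.resize(im[0:200,150:350],None,fx=3,fy=3))
# world-> reader-aligned heights on plate vs carriage
N=np.array([.5813,.1475]);a=.0895; ex=np.array([-np.sin(a),np.cos(a)]); ey=np.array([-np.cos(a),-np.sin(a)])
q=np.stack([(c[...,:2]-N)@ex,(c[...,:2]-N)@ey],-1)
for nm,x0,x1,y0,y1 in(("plate far",25,38,-12,12),("plate near",-38,-25,-12,12),("tab",15,31,20,31),("lug",-17,17,-3,3),("carr L",-38,0,28,34),("carr R",-38,38,-34,-26)):
    m=(q[...,0]*1e3>x0)&(q[...,0]*1e3<x1)&(q[...,1]*1e3>y0)&(q[...,1]*1e3<y1)&(f["range_z"]>0); print(nm,m.sum(),(np.median(s[m])*1e3).round(1))
E
```

```text
clock: 20.7
tcp_pos: [0.5808, 0.0481, 0.19]
tcp_rot: [0.001, 0.677, 0.736, -0.0]
wrist_force: [-0.0, -0.3, -0.5]
finger_gap: 0.0426
finger_force: 0.0
[0.5805 0.0531 0.1893]
plate far 447 29.6
plate near 387 29.7
tab 252 29.8
lug 308 51.5
carr L 289 31.6
carr R 810 31.6
```

View pics/w6.png

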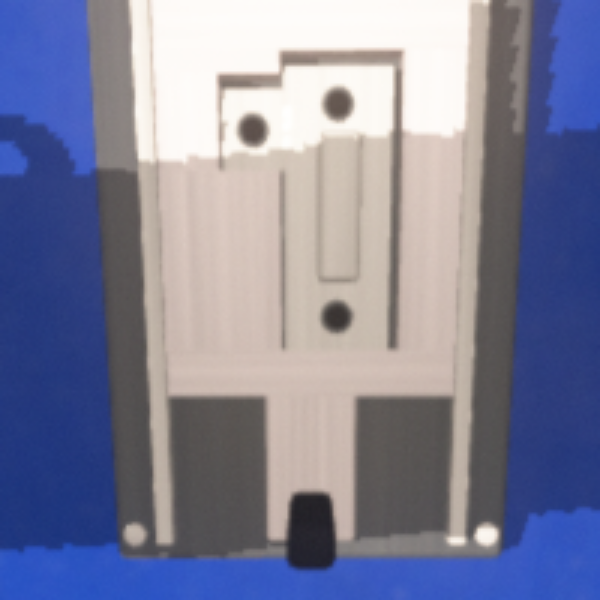

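The bracket is level in the pocket: plate at 29.7 mm, carriage at 31.6 mm, lug at 51.5 mm, all as expected when seated. Next I grip the post and push home.

```bash
python3 -m handwheel '[0,0.5,30,0,0,0,0.5, 0,0,40,0,0,0,0.5, 0,0,45,0,0,0,0.5, 0,0,30,0,0,0,0.5, 0,0,6,0,0,0,0.5, 0,0,0,0,0,0,1, 0,0,0,0,0,0,1, 0,0,0,0,0,0,1, 0,0,0,0,0,0,1, 0,0,0,0,0,0,1]' 60
python3 -m handwheel '[8,0,0,0,0,0,1, 16,0,0,0,0,0,1, 22,0,0,0,0,0,1, 25,0,0,0,0,0,1, 25,0,0,0,0,0,1, 25,0,0,0,0,0,1, 20,0,0,0,0,0,1, 10,0,0,0,0,0,1, 4,0,0,0,0,0,1, 0,0,0,0,0,0,1]'
```

```text
clock: 22.1
tcp_pos: [0.5812, 0.0527, 0.0396]
tcp_rot: [0.0, 0.675, 0.738, 0.0]
wrist_force: [-4.6, 1.2, 3.0]
finger_gap: 0.013
finger_force: 58.7
clock: 23.35
tcp_pos: [0.5673, 0.2075, 0.0396]
tcp_rot: [-0.0, 0.675, 0.738, 0.0]
wrist_force: [-6.2, 3.1, 8.0]
finger_gap: 0.0132
finger_force: 59.5
```

```bash
python3 -m handwheel '[2,0,0,0,0,0,1, 1.5,0,0,0,0,0,1, 1.5,0,0,0,0,0,1, 1.5,0,0,0,0,0,1, 1.5,0,0,0,0,0,1, 0,0,0,0,0,0,1, 0,0,0,0,0,0,1, 0,0,0,0,0,0,1, 0,0,0,0,0,0,1, 0,0,0,0,0,0,1]'
```

```text
clock: 24.6
tcp_pos: [0.5669, 0.2118, 0.0396]
tcp_rot: [0.001, 0.676, 0.737, -0.001]
wrist_force: [-9.7, -15.5, 16.1]
finger_gap: 0.0128
finger_force: 60.7
```

```bash
python3 -m handwheel '[-2.5,0,0,0,0,0,1, 0,0,0,0,0,0,0.5, 0,0,0,0,0,0,0.5, 0,0,0,0,0,0,0.5, 0,0,-20,0,0,0,0.5, 0,0,-40,0,0,0,0.5, 0,0,-50,0,0,0,0.5, 0,0,-50,0,0,0,0.5, -50,0,-20,0,0,0,0.5, 0,0,0,0,0,0,0.5]'
python3 - <<'E'
from h import *
f=grab("wrist"); c=cloud(f); print(T()[:3,3]); im=f["image"]
O=np.array([.5642,.24]);a=.0895; ex=np.array([-np.sin(a),np.cos(a)])
m=(c[...,2]>.066)&(c[...,2]<.076)&(abs(c[...,0]-.567)<.015)&(abs(c[...,1]-.212)<.03); p=c[m]; print(len(p),p.mean(0).round(4) if len(p) else None)
cv2.imwrite("pics/w7.png",im)
g=grab("side"); s=grab("scene")
cv2.imwrite("pics/end.png",np.hstack([cv2.resize(im,(400,300)),cv2.resize(s["image"][100:300,160:420],(400,300))]))
E
```

```text
clock: 25.85
tcp_pos: [0.5727, 0.1587, 0.2216]
tcp_rot: [0.002, 0.677, 0.736, 0.001]
wrist_force: [1.0, 0.2, 0.5]
finger_gap: 0.0425
finger_force: 0.0
[0.57192712 0.16079186 0.22040353]
224 [0.5665 0.2116 0.071 ]
```

View pics/end.png

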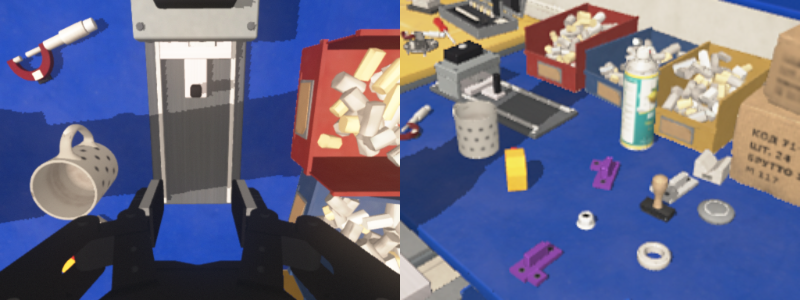

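The carriage is home: the grip stays at y = 0.212 after release, about 160 mm from the out stop. The bystanders and the mirror bracket are where they were.

```bash
python3 -c "
from bench import job; print(job.finish_job())"
```

```text
the job is handed in; nothing more can be done
None
```

I drew the carriage out to its stop, seated the right-handed bracket lug up in the pocket, pushed the carriage home to its stop, let go and handed the job in at about 26 s; the mirror bracket and everything else looked undisturbed, and no verdict came back.

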